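Shut the dice pen and knock its locking pin home

TASK

Close up the dice pen: slide its wooden gate fully shut, then take the mallet and knock the sprung steel pin on the gatepost all the way down with brisk blows, touching the pin with the mallet only, never with the gripper. Finally put the mallet down on the open marble, well clear of the pen. Leave the things inside the pen where they are.

Things in the scene. Friction and masses are not known exactly. Their poses are not given: they have to be found in the camera images.
- pen: Fixed wooden dice pen, open on top. Origin: its centre at marble height; z up, front (gate side) to its own -x; it may be turned. Inside 160 (x) by 220 mm (y); walls 10 mm thick, 36 mm high. The front wall (outer face x = -90 mm) ends at y = +20; the doorway is y = +20 to +110 mm. Dark gatepost at the front +y corner: 44 x 44 mm, 55 mm high, centred at x = -98, y = +134 mm.
- gate (a joint): Sliding wooden gate, a panel 10 mm thick, 36 mm high, 141 mm long, in front of the pen's front wall (centre plane x = -98 mm in the pen's frame). Value in m: 0 = shut (its end inside the gatepost, at its stop), 0.100 = open; it shuts by sliding along the pen's +y to the gatepost. Friction about 1.5 N; stays where left.
- gate_handle (a point): Centre of the top of the gate's upright handle, moving with the gate: an upright wooden block 16 mm (pen x) by 22 mm (pen y), rising from 36 to 66 mm above the marble. At pen x = -98, y = +20 mm when shut, farther to -y when open. Push its side facing -y to shut the gate.
- pin (a joint): Sprung steel locking pin, upright in the gatepost's top. Value in m: 0 = fully up, 0.018 = fully down (cap on the post). Starts 0 to 4 mm down. Takes 9 to 12 N to move down; its friction (7 N) exceeds the return spring, so it stays at the depth to which it is driven; several blows may be used.
- pin_top (a point): Centre of the top face of the pin's cap, moving with the pin: 79 mm above the marble when fully up, 61 mm when fully down; at x = -98, y = +134 mm in the pen's frame.
- pin_cap: The steel mushroom cap of the pin, 26 mm diameter, 6 mm thick, on a 10 mm shank. Origin: centre of the cap's underside, 6 mm below point pin_top. z up.
- mallet: Loose mallet, about 0.26 kg, mostly head. Head: black rubber cylinder, 50 mm diameter, 70 mm high, standing on one flat face. Wooden handle: level bar 20 mm wide, 24 mm high, along the mallet's own -x to 140 mm from the head's axis, its centre line 35 mm above the lower face. Origin: centre of the head's lower flat face (the striking face); z up along the head's axis.
- mallet_head (a point): Centre of the mallet's head, 35 mm above the lower face.
- mallet_grip (a point): Point on the centre line of the mallet's handle to grip from above, near the centre of mass: 48 mm from the head's axis along the mallet's -x, 35 mm above the lower face. Fingers close across the handle's 20 mm width (the mallet's y).
- owl: Loose chunky brown ceramic owl, 58 mm wide, about 76 mm tall, inside the pen. Origin: centre of its underside. Bystander.
- coaster: Loose round sandstone coaster, 90 mm diameter, 9 mm thick, flat inside the pen. Origin: centre of its underside. Bystander.
- token: Loose bell-shaped copper token, 30 mm diameter, 22 mm tall, inside the pen. Origin: centre of its underside. Bystander.
- die: Loose yellow pearlescent die, 22 mm cube, inside the pen. Origin: centre of its underside. Bystander.

How it is judged (in metres and radians):
On the way, in this order (a step that is already met when the one before it is completed fails the run):
1. the gate is shut (within 5 mm of its stop) while the pin is still up (value of joint gate below 0.005 m and value of joint pin below 0.008 m), for 0.2 s.
2. with the gate shut, a brisk blow of the mallet drives the pin down (pin faster than 40 mm/s with the mallet on it) (value of joint gate below 0.005 m and velocity of joint pin above 0.04 m/s and contact force between mallet and pin_cap above 0.5 N).
At the end, for the whole second after the job is handed in: The gate is within 5 mm of fully shut, the pin is at least 15 mm of its 18 mm down, and the mallet is let go and at rest on the marble (standing or lying, head centre lower than 50 mm) with its head more than 200 mm from the pen's centre (value of joint gate below 0.005 m and value of joint pin above 0.015 m and linear speed of mallet below 0.03 m/s and height (world z) of mallet_head below 0.05 m and horizontal distance between mallet_head and pen above 0.2 m); the robot touches nothing.
It fails at once if the robot touches the pin (contact force between any of the fingers, the arm and pin_cap above 0.5 N).
It fails at once if something inside the pen is moved by more than 15 mm (distance of any of owl, coaster, token, die from where it was at the start of the episode above 0.015 m).
It fails at once if the owl is tipped (angle between owl's own z axis and vertical above 0.35 rad).
It also fails if it takes over 61 s, if anything falls off the work surface, if the arm or the gripper's body presses on something with over 40 N, if the wrist force passes 120 N, or if a joint passes its speed limit or range.

ROBOT

A 6-joint arm with a two-finger parallel gripper is mounted at the origin on the work surface. World frame = base frame: x ahead of the robot, y to its left, z up, the work surface at z = 0. Lengths are in mm, angles in rad, forces in N, time in s.
With the tool pointing down it reaches from about 425 to 950 mm from the base axis. Payload 3.5 kg.
Tool frame: the origin (TCP) lies between the finger pads; the fingertips stand 14 mm ahead of it and the grasp point (between the pads) lies 5 mm behind it (arm.tip_reach is the z of the fingertips in the tool frame, in mm); z points along the fingers, x is the direction in which the jaws open and shut, and the axes are right-handed (so a half turn about z gives the same grasp; the last joint's range is limited). The gripper opens to 85 mm and grips with 20 to 120 N. Pads are 22 mm wide; open, the fingers measure 114 mm over their backs; the gripper's body (76 mm by 85 mm) begins 54 mm behind the grasp point. The pads swing forward as they close: fully open they stand 13 mm farther back than shut.
Start: joints at [-1.446, 0.286, 1.577, -0, 1.279, -0.15], TCP at [183.189, -649.652, 245.325] pointing down, gripper open.
Joint ranges: [-2.77, 2.77], [-0.9, 2.22], [0.21, 2.48], [-1.53, 4.67], [0.24, 2.81], [-2.84, 2.84]. Speed limits (rad/s): [2.79, 2.79, 3.14, 3.14, 3.14, 3.14].

INTERFACE

Orientations are given as [roll, pitch, yaw] about the fixed x, y, z axes, in that order (R = Rz(yaw) Ry(pitch) Rx(roll)).
In Python, from rig import arm, imaging gives the robot as it stands. The module is installed in compiled form; this text tells all that it offers.
- The arm moves only by the tool play_rows, never from a script. Its argument "plan" is a list of rows, each an object of numbers: "grip": the closure, from 0 (fully open) to 1 (shut); "x", "y", "z": the shift along the tool's x, y, z in cm; "yaw": the turn about the tool's z in degrees. In form: [{"grip": .., "x": .., "y": .., "z": .., "yaw": ..}, ...]. A call has 1 to 12 rows; each row is the pose to reach, as a shift and turn from the pose commanded when the call began, along the tool's axes at that moment; what a row does not reach only later rows make up. A row lasts 1/10 s, in which the tool goes at most 50 mm and 8.59 degrees, less where a joint would pass 70% of its speed; a pose out of reach is approached as far as the arm can. A call with a gripper value outside its range is refused whole. The fingers move at their own pace and stop on an object; the grip force is fixed at half the most. Time passes only in rows, so rows that repeat a pose let the fingers close. It gives the time, the measured TCP pose, the force and the opening at its end, in the units of the state.
- arm.get_state(): the state, without advancing time (a new reading comes with each control period).
- imaging.get_image(name): name is "side" or "top"; returns a dict with "img" (480x640x3 uint8, red, green, blue), "z_map" (480x640 float32, mm along the optical axis (not along the pixel's ray), 0 where there is no reading), "fx", "fy", "cx", "cy" (pixels), "distortion" ([k1, k2, p1, p2, k3] as OpenCV has them; the pictures are not rectified), "world_from_camera" (4x4, takes a point from camera to world coordinates). Camera axes: x right, y down, z forward; pixel columns grow to the right and rows downward; lengths in mm; the calibration is good to about 2 mm. A picture is of the moment at which its call begins.
- arm.hand_in(): hands the job in, once; it reports no verdict.
The state is a dict: "t": time; "qpos": joint angles; "joint_vel": joint speeds; "joint_efforts": joint torques, N m; "tcp_pos": TCP position; "orientation": TCP orientation; "contact_force": force on the tool from outside, world axes, zero at the start; "wrist_torque": the same for the moment, N m; "opening": opening from 0.0 (shut) to 1.0 (fully open).
Only numpy, scipy, OpenCV 4.12 (cv2) and the standard library are available. Lean on these libraries where they do the work, as an engineer would, in place of code of your own. Each camera call takes 0.05 s, during which the arm holds its last target. There are 200 camera calls.

## Working session

There is one attempt and no reset: what is moved stays moved. The work goes in short steps, Python scripts to look and compute and a tool call to move; the robot and the scene stay as the last step left them, time stands still between calls to the robot, and variables do not carry over. Pictures are saved under pics/ and viewed, on a budget of 10 in all, crops included, one or two more only if the job needs it, and the job is handed in when it is done.

Besides the shell and the picture viewer there is one more tool, called after ">>>" as name([rows], argument=value, ...), one row to a line, values as JSON. play_rows: Moves the arm, as the interface text tells. Its arguments: {"type":"object","properties":{"plan":{"type":"array","items":{"type":"object","properties":{"grip":{"type":"number"},"x":{"type":"number"},"y":{"type":"number"},"z":{"type":"number"},"yaw":{"type":"number"}}}}},"required":["plan"]}

```bash
mkdir -p pics
cat > h.py <<'E'
import numpy as np,cv2
from rig import arm,imaging
def get(n):
    d=imaging.get_image(n);d['K']=np.array([[d['fx'],0,d['cx']],[0,d['fy'],d['cy']],[0,0,1.]]);d['D']=np.array(d['distortion'],float);d['T']=np.array(d['world_from_camera']);return d
def world(d):
    """per-pixel world points from the depth map"""
    h,w=d['z_map'].shape
    uv=np.stack(np.meshgrid(np.arange(w),np.arange(h)),-1).reshape(-1,1,2).astype(float)
    n=cv2.undistortPoints(uv,d['K'],d['D']).reshape(h,w,2)
    z=d['z_map'][...,None].astype(float)
    p=np.concatenate([n*z,z],-1)
    return p@d['T'][:3,:3].T+d['T'][:3,3]
def save(d,n): cv2.imwrite('pics/'+n,d['img'][...,::-1])
E
python3 - <<'E'
from h import *
for n in('top','side'):
    d=get(n);save(d,n+'0.png');W=world(d);np.save(n+'W.npy',W);np.save(n+'I.npy',d['img']);print(n,d['T'].round(2).tolist(),(d['z_map']>0).mean())
print(arm.get_state(),arm.tip_reach)
E
```

```text
top [[-0.04, -0.98, 0.22, 438.58], [-1.0, 0.03, -0.01, 44.87], [0.0, -0.22, -0.98, 916.25], [0.0, 0.0, 0.0, 1.0]] 0.9962630208333333
side [[0.98, -0.13, 0.16, 459.98], [-0.21, -0.59, 0.78, -639.96], [-0.01, -0.79, -0.61, 619.11], [0.0, 0.0, 0.0, 1.0]] 0.99595703125
{'t': 0.1, 'qpos': array([-1.44603084e+00,  2.87123854e-01,  1.57804544e+00, -9.91508527e-07,
        1.27858449e+00, -1.50004825e-01]), 'joint_vel': array([ 0.00029736, -0.00239275, -0.00440026, -0.0014339 , -0.00020417,
       -0.00058091]), 'joint_efforts': array([ 7.39470925e-04, -4.07296300e+01, -2.93699276e+01, -1.56587103e-04,
        3.39749706e-03,  3.32050845e-06]), 'tcp_pos': array([ 183.09883803, -649.10384565,  244.04623119]), 'orientation': array([-3.14127063e+00,  2.13700222e-03, -1.29602538e+00]), 'contact_force': array([0.24546268, 0.31188409, 0.21955975]), 'wrist_torque': array([ 0.0448506 , -0.03709003,  0.02974954]), 'opening': 0.9979838657864802} 14.0
```

View pics/top0.png

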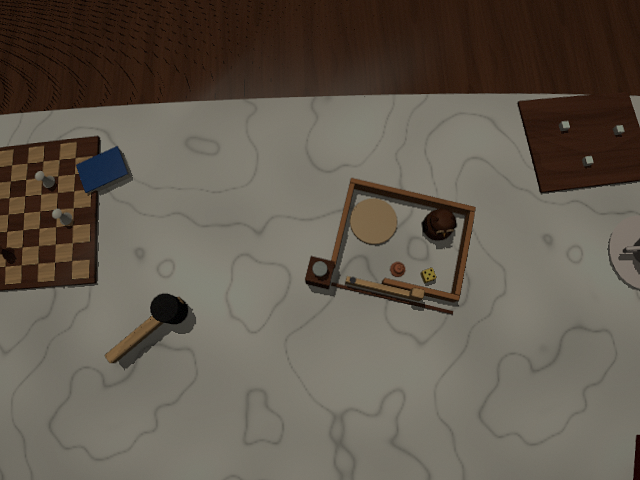

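View pics/side0.png

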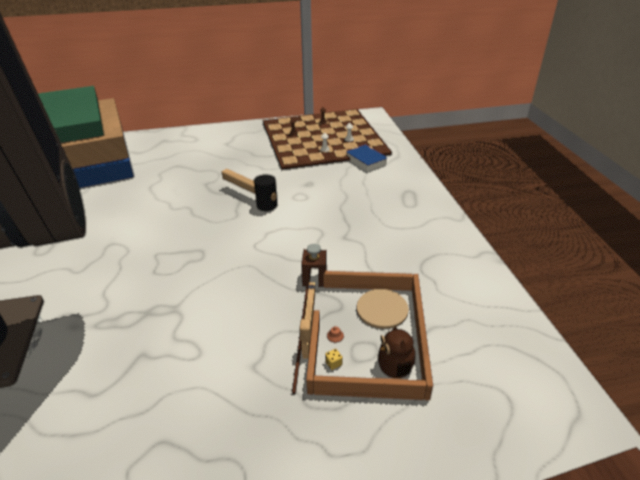

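Top view: the post and pin are at about (320,270), the gate handle at (418,293), and the mallet head at (170,309) with its handle end at (112,357). The gate is nearly open. The side view agrees.

Run:
```python
from h import *
def reg(n,box,z0,z1):
    W=np.load(n+'W.npy');u0,u1,v0,v1=box;P=W[v0:v1,u0:u1].reshape(-1,3)
    m=(P[:,2]>z0)&(P[:,2]<z1);P=P[m];return P
def show(l,P): print(l,len(P),np.median(P,0).round(1),cv2.minAreaRect(P[:,:2].astype(np.float32)) if len(P)>3 else'')
show('marble',reg('top',(220,300,310,400),-20,20))
show('pin top',reg('top',(300,340,250,290),64,90))
show('post',reg('top',(300,340,250,290),50,60))
show('ghandle top',reg('top',(400,435,280,310),55,80))
show('gate top',reg('top',(335,470,270,320),30,45))
show('walls',reg('top',(325,480,175,310),30,42))
show('mhead',reg('top',(140,195,285,335),60,80))
show('mhandle',reg('top',(95,155,318,370),38,55))
show('pin side',reg('side',(300,328,240,262),64,90))
show('ghandle side',reg('side',(295,320,305,350),58,80))
show('mhead side',reg('side',(250,285,170,215),63,80))
show('mhandle side',reg('side',(215,256,165,200),40,55))
```

```text
marble 7176 [ 4.398e+02  1.537e+02 -4.000e-01] ((440.5179138183594, 155.00543212890625), (145.72348022460938, 160.1103057861328), 88.40662384033203)
pin top 177 [581.4  39.7  75.7] ((581.6295776367188, 39.61505889892578), (24.0257568359375, 24.309226989746094), 40.686763763427734)
post 458 [577.3  40.4  54.9] ((581.8197631835938, 40.14356994628906), (44.084285736083984, 44.03800964355469), 74.5809555053711)
ghandle top 133 [ 534.  -125.9   65.1] ((534.7138671875, -126.63349914550781), (22.255050659179688, 16.4285945892334), 76.3016586303711)
gate top 977 [ 550.1 -109.5   35.6] ((547.3189086914062, -114.33271789550781), (54.27827453613281, 215.7701416015625), 1.0890858173370361)
walls 2686 [ 640.6 -127.2   35.6] ((625.6515502929688, -111.33702087402344), (240.1182098388672, 209.23374938964844), 74.48383331298828)
mhead 661 [523.  308.   69.5] ((522.8195190429688, 308.7600402832031), (49.738250732421875, 46.50733947753906), 88.95377349853516)
mhandle 700 [469.2 375.1  46.2] ((470.8005676269531, 375.1496887207031), (21.844127655029297, 111.28999328613281), 39.219932556152344)
pin side 127 [579.3  35.   76.2] ((579.6151733398438, 37.146644592285156), (25.39625358581543, 23.40605926513672), 80.0958480834961)
ghandle side 145 [ 532.2 -132.5   66.2] ((532.7850341796875, -129.84043884277344), (22.109745025634766, 15.67050838470459), 71.93389129638672)
mhead side 262 [521.7 301.2  70.4] ((522.0228881835938, 306.8870849609375), (48.28342819213867, 51.381595611572266), 8.26419734954834)
mhandle side 261 [467.9 370.1  47.1] ((475.3683776855469, 362.6507263183594), (28.56550407409668, 133.5001678466797), 32.5024299621582)
```

>>> play_rows([
  {"grip": 1,"x": -37.6,"y": -46.1,"z": 9.5,"yaw": -58.7},
  {"grip": 1,"x": -37.6,"y": -46.1,"z": 9.5,"yaw": -58.7},
  {"grip": 1,"x": -37.6,"y": -46.1,"z": 9.5,"yaw": -58.7},
  {"grip": 1,"x": -37.6,"y": -46.1,"z": 9.5,"yaw": -58.7},
  {"grip": 1,"x": -37.6,"y": -46.1,"z": 9.5,"yaw": -58.7},
  {"grip": 1,"x": -37.6,"y": -46.1,"z": 9.5,"yaw": -58.7},
  {"grip": 1,"x": -37.6,"y": -46.1,"z": 9.5,"yaw": -58.7},
  {"grip": 1,"x": -37.6,"y": -46.1,"z": 9.5,"yaw": -58.7},
  {"grip": 1,"x": -37.6,"y": -46.1,"z": 9.5,"yaw": -58.7},
  {"grip": 1,"x": -37.6,"y": -46.1,"z": 9.5,"yaw": -58.7},
  {"grip": 1,"x": -37.6,"y": -46.1,"z": 9.5,"yaw": -58.7},
  {"grip": 1,"x": -37.6,"y": -46.1,"z": 9.5,"yaw": -58.7},
])

```text
t: 1.3
tcp_pos: [524.1, -162.6, 150.1]
orientation: [3.142, 0.0, -0.271]
contact_force: [0.7, -0.6, 0.2]
opening: -0.0
```

>>> play_rows([
  {"grip": 1},
  {"grip": 1},
  {"grip": 1},
])

```text
invalid input
```

>>> play_rows([
  {"grip": 1,"x": 0,"y": 0,"z": 5,"yaw": 0},
  {"grip": 1,"x": 0,"y": 0,"z": 9.4,"yaw": 0},
  {"grip": 1,"x": 0,"y": 0,"z": 9.4,"yaw": 0},
  {"grip": 1,"x": 0,"y": -1,"z": 9.4,"yaw": 0},
  {"grip": 1,"x": 0,"y": -2,"z": 9.4,"yaw": 0},
  {"grip": 1,"x": 0,"y": -3,"z": 9.4,"yaw": 0},
  {"grip": 1,"x": 0,"y": -4,"z": 9.4,"yaw": 0},
  {"grip": 1,"x": 0,"y": -5,"z": 9.4,"yaw": 0},
  {"grip": 1,"x": 0,"y": -6,"z": 9.4,"yaw": 0},
  {"grip": 1,"x": 0,"y": -6.5,"z": 9.4,"yaw": 0},
  {"grip": 1,"x": 0,"y": -6.8,"z": 9.4,"yaw": 0},
  {"grip": 1,"x": 0,"y": -6.8,"z": 9.4,"yaw": 0},
])

```text
t: 2.5
tcp_pos: [541.4, -98.3, 56.4]
orientation: [-3.141, 0.001, -0.271]
contact_force: [-0.4, -0.6, 0.2]
opening: 0.0
```

Run:
```python
from h import *
s=arm.get_state();print(s['tcp_pos'],s['contact_force'])
W=world(get('side'));P=W[270:350,290:330].reshape(-1,3)
c=np.array([581.5,39.5]);uy=np.array([.2685,.9633]);ux=np.array([.9633,-.2685])
x=(P[:,:2]-c)@ux;y=(P[:,:2]-c)@uy
m=(abs(x)<12)&(P[:,2]>58)&(P[:,2]<69)&(y<-60)
print(m.sum(),np.percentile(y[m],[2,10,50,90,98]),np.median(P[m],0))
```

```text
[541.43645739 -98.32733229  56.36242892] [-0.36583975 -0.59906012  0.15588533]
74 [-156.68567634 -156.16863827 -153.05783629 -150.12089078 -116.08317182] [ 541.64392867 -108.68229514   63.15357832]
```

>>> play_rows([
  {"grip": 1,"x": 0,"y": -0.3,"z": 0,"yaw": 0},
  {"grip": 1,"x": 0,"y": -0.5,"z": 0,"yaw": 0},
  {"grip": 1,"x": 0,"y": -0.6,"z": 0,"yaw": 0},
  {"grip": 1,"x": 0,"y": -0.7,"z": 0,"yaw": 0},
  {"grip": 1,"x": 0,"y": -0.7,"z": 0,"yaw": 0},
])

```text
t: 3.05
tcp_pos: [543.4, -92.2, 56.5]
orientation: [-3.141, 0.001, -0.272]
contact_force: [-0.2, -1.3, -0.1]
opening: -0.0
```

```bash
cat > g.py <<'E'
from h import *
s=arm.get_state();print(s['tcp_pos'],s['contact_force'])
d=get('top');W=world(d);P=W[250:310,330:440].reshape(-1,3)
c=np.array([581.5,39.5]);uy=np.array([.2685,.9633]);ux=np.array([.9633,-.2685])
def stat(P,zl,zh,yl,yh):
    x=(P[:,:2]-c)@ux;y=(P[:,:2]-c)@uy
    m=(abs(x)<9)&(P[:,2]>zl)&(P[:,2]<zh)&(y<yh)&(y>yl)
    print(m.sum(),np.percentile(y[m],[2,50,98]) if m.sum() else '')
stat(P,60,70,-130,-90)
d=get('side');W=world(d);save(d,'s1.png')
stat(W[250:400,280:340].reshape(-1,3),60,70,-130,-90)
E
python3 g.py
```

```text
[543.3580383  -92.22007513  56.47599921] [-0.22473177 -1.30205152 -0.07050291]
0 
4 [-110.44172373 -108.93741759 -107.37442077]
```

>>> play_rows([
  {"grip": 1,"x": 0,"y": -0.2,"z": 0,"yaw": 0},
  {"grip": 1,"x": 0,"y": -0.3,"z": 0,"yaw": 0},
  {"grip": 1,"x": 0,"y": -0.3,"z": 0,"yaw": 0},
  {"grip": 1,"x": 0,"y": -0.3,"z": 0,"yaw": 0},
])

```text
t: 3.55
tcp_pos: [544.1, -90.9, 56.8]
orientation: [3.139, 0.0, -0.27]
contact_force: [-2.4, -5.3, -0.2]
opening: 0.002
```

>>> play_rows([
  {"grip": 1,"x": 0,"y": 1,"z": 0,"yaw": 0},
  {"grip": 1,"x": 0,"y": 2,"z": 0,"yaw": 0},
  {"grip": 1,"x": 0,"y": 2,"z": -4,"yaw": 0},
  {"grip": 1,"x": 0,"y": 2,"z": -8,"yaw": 0},
  {"grip": 0,"x": -10,"y": 2,"z": -12,"yaw": 0},
  {"grip": 0,"x": -10,"y": 2,"z": -12,"yaw": 0},
  {"grip": 0,"x": -10,"y": 2,"z": -12,"yaw": 0},
])

```text
t: 4.25
tcp_pos: [440.2, -81.0, 178.4]
orientation: [-3.141, -0.002, -0.272]
contact_force: [0.3, -0.3, -0.2]
opening: 0.512
```

```bash
python3 g.py
```

```text
[440.15920143 -81.00210578 178.37416595] [ 0.31748175 -0.25547367 -0.24559597]
117 [-123.46506904 -113.66543149 -103.1219614 ]
115 [-126.8867716  -118.55295019 -105.39924965]
```

>>> play_rows([
  {"grip": 0,"x": -6.4,"y": -42.5,"z": 2.8,"yaw": -54.5},
  {"grip": 0,"x": -6.4,"y": -42.5,"z": 2.8,"yaw": -54.5},
  {"grip": 0,"x": -6.4,"y": -42.5,"z": 2.8,"yaw": -54.5},
  {"grip": 0,"x": -6.4,"y": -42.5,"z": 2.8,"yaw": -54.5},
  {"grip": 0,"x": -6.4,"y": -42.5,"z": 2.8,"yaw": -54.5},
  {"grip": 0,"x": -6.4,"y": -42.5,"z": 2.8,"yaw": -54.5},
  {"grip": 0,"x": -6.4,"y": -42.5,"z": 2.8,"yaw": -54.5},
  {"grip": 0,"x": -6.4,"y": -42.5,"z": 2.8,"yaw": -54.5},
  {"grip": 0,"x": -6.4,"y": -42.5,"z": 2.8,"yaw": -54.5},
  {"grip": 0,"x": -6.4,"y": -42.5,"z": 2.8,"yaw": -54.5},
  {"grip": 0,"x": -6.4,"y": -42.5,"z": 2.8,"yaw": -54.5},
  {"grip": 0,"x": -6.4,"y": -42.5,"z": 2.8,"yaw": -54.5},
])

```text
t: 5.55
tcp_pos: [495.4, 344.0, 147.7]
orientation: [-3.141, 0.001, 0.679]
contact_force: [-0.2, -1.1, -0.2]
opening: 0.999
```

Run:
```python
from h import *
s=arm.get_state();print(s['tcp_pos'],s['orientation'])
d=get('side');save(d,'s2.png')
```

```text
[495.39094398 343.96104957 147.72206562] [-3.14139407e+00  1.39067073e-03  6.78898201e-01]
```

View pics/s2.png

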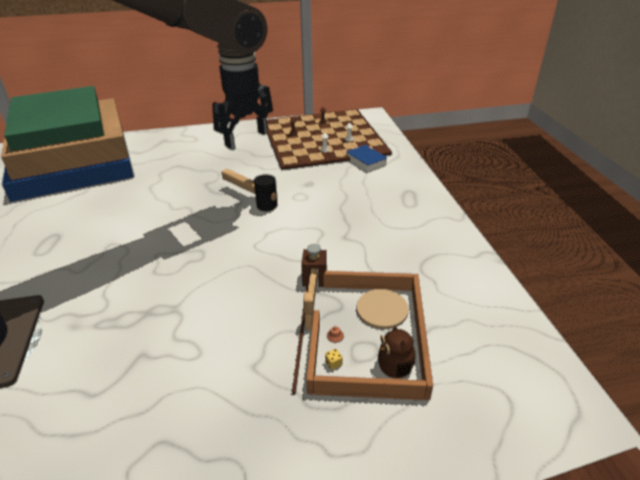

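The gate is shut, with its handle at (308,310). The gripper is above the mallet handle, at about (240,120), and aligned with it.

>>> play_rows([
  {"grip": 0,"x": -0.2,"y": -0.3,"z": 4,"yaw": 0},
  {"grip": 0,"x": -0.2,"y": -0.3,"z": 8,"yaw": 0},
  {"grip": 0,"x": -0.2,"y": -0.3,"z": 11,"yaw": 0},
  {"grip": 0,"x": -0.2,"y": -0.3,"z": 11.8,"yaw": 0},
  {"grip": 0,"x": -0.2,"y": -0.3,"z": 11.8,"yaw": 0},
  {"grip": 1,"x": -0.2,"y": -0.3,"z": 11.8,"yaw": 0},
  {"grip": 1,"x": -0.2,"y": -0.3,"z": 11.8,"yaw": 0},
  {"grip": 1,"x": -0.2,"y": -0.3,"z": 11.8,"yaw": 0},
  {"grip": 1,"x": -0.2,"y": -0.3,"z": 11.8,"yaw": 0},
  {"grip": 1,"x": -0.2,"y": -0.3,"z": 11.8,"yaw": 0},
  {"grip": 1,"x": -0.2,"y": -0.3,"z": 11.8,"yaw": 0},
  {"grip": 1,"x": -0.2,"y": -0.3,"z": 11.8,"yaw": 0},
])

```text
t: 6.8
tcp_pos: [492.2, 346.1, 31.8]
orientation: [3.141, -0.001, 0.68]
contact_force: [-1.1, 0.4, 5.9]
opening: 0.222
```

>>> play_rows([
  {"grip": 1,"x": 0,"y": 0,"z": 0,"yaw": 0},
  {"grip": 1,"x": 0,"y": 0,"z": -2,"yaw": 0},
  {"grip": 1,"x": 0,"y": 0,"z": -5,"yaw": 0},
  {"grip": 1,"x": 0,"y": 0,"z": -9,"yaw": 0},
  {"grip": 1,"x": 0,"y": 0,"z": -12,"yaw": 0},
  {"grip": 1,"x": 0,"y": 0,"z": -12,"yaw": 0},
  {"grip": 1,"x": 0,"y": 0,"z": -12,"yaw": 0},
  {"grip": 1,"x": 0,"y": 0,"z": -12,"yaw": 0},
])

```text
t: 7.6
tcp_pos: [489.7, 344.9, 147.3]
orientation: [-3.14, 0.006, 0.68]
contact_force: [0.7, -0.3, -3.6]
opening: 0.224
```

```bash
cat > m.py <<'E'
from h import *
s=arm.get_state();print(s['tcp_pos'],s['orientation'],s['contact_force'],s['opening'])
d=get('side');save(d,'s3.png');W=world(d);h=cv2.cvtColor(d['img'],cv2.COLOR_RGB2HSV)
d2=get('top');save(d2,'t3.png');np.save('w3.npy',world(d2));np.save('w3s.npy',W)
E
python3 m.py
```

```text
[489.66955859 344.85335484 147.34484571] [-3.14004767  0.00572361  0.67964357] [ 0.6923374  -0.26716633 -3.60969639] 0.22366995944857485
```

View pics/s3.png

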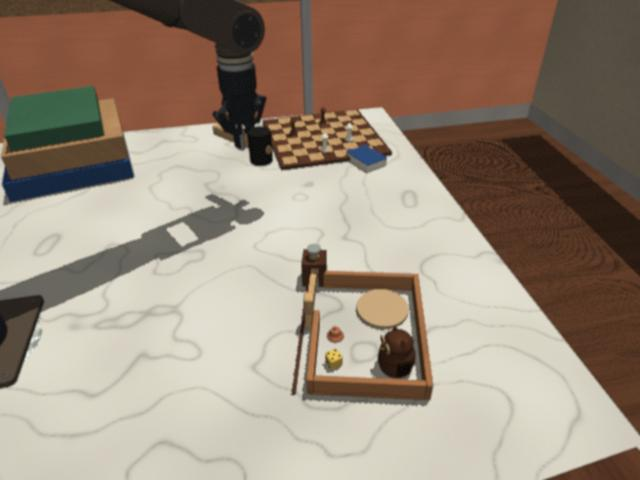

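The mallet is held and the head is upright at (261,147). Next I check where the head sits relative to the TCP.

Run:
```python
from h import *
W=np.load('w3s.npy');d=cv2.imread('pics/s3.png')
P=W[120:170,248:276].reshape(-1,3);c=d[120:170,248:276].reshape(-1,3)
m=(P[:,2]>60)&(P[:,2]<240)&(c.max(1)<60)&(np.hypot(P[:,0]-520,P[:,1]-307)<40);P=P[m]
print(m.sum(),P.min(0),P.max(0))
Pt=P[P[:,2]>P[:,2].max()-6];print(len(Pt),Pt.mean(0),cv2.minAreaRect(Pt[:,:2].astype(np.float32)))
# cylinder axis: per z slice fit of circle r=25
from scipy.optimize import least_squares
for z in range(105,190,10):
    q=P[abs(P[:,2]-z)<5]
    if len(q)>10:
        r=least_squares(lambda a:np.hypot(q[:,0]-a[0],q[:,1]-a[1])-25,[520,307],loss='soft_l1');print(z,len(q),r.x)
```

```text
787 [495.15547608 277.37586681 120.68758363] [543.54416618 345.04614617 196.70428821]
9 [506.45016551 342.24197164 193.7058449 ] ((507.07672119140625, 342.03369140625), (8.63904857635498, 3.348432779312134), 9.866291999816895)
125 71 [519.61323097 307.5757567 ]
135 90 [519.21683381 307.09528171]
145 85 [519.00979517 307.16297449]
155 80 [519.31347443 307.66535745]
165 104 [519.89536197 307.27699439]
175 104 [519.5826574  307.11715872]
185 243 [519.72362024 308.20750345]
```

>>> play_rows([
  {"grip": 1,"x": -1,"y": 2,"z": 0,"yaw": 0},
  {"grip": 1,"x": -2.5,"y": 5,"z": 0,"yaw": 0},
  {"grip": 1,"x": -4,"y": 8.2,"z": 0,"yaw": 0},
  {"grip": 1,"x": -5.5,"y": 11.2,"z": 0,"yaw": 0},
  {"grip": 1,"x": -7,"y": 14.2,"z": 0,"yaw": 0},
  {"grip": 1,"x": -8.5,"y": 17.3,"z": 0,"yaw": 0},
  {"grip": 1,"x": -10,"y": 20.4,"z": 0,"yaw": 0},
  {"grip": 1,"x": -11.2,"y": 23,"z": 0,"yaw": 0},
  {"grip": 1,"x": -12.1,"y": 24.7,"z": 0,"yaw": 0},
  {"grip": 1,"x": -12.1,"y": 24.7,"z": 0,"yaw": 0},
  {"grip": 1,"x": -12.1,"y": 24.7,"z": 0,"yaw": 0},
  {"grip": 1,"x": -12.1,"y": 24.7,"z": 0,"yaw": 0},
])

```text
t: 8.9
tcp_pos: [552.0, 78.3, 149.8]
orientation: [-3.14, 0.001, 0.68]
contact_force: [-0.7, -0.6, -3.0]
opening: 0.222
```

```bash
python3 m.py
python3 - <<'E'
from h import *
W=np.load('w3s.npy');d=cv2.imread('pics/s3.png')
P=W[150:270,270:360].reshape(-1,3);c=d[150:270,270:360].reshape(-1,3)
m=(P[:,2]>100)&(P[:,2]<200)&(c.max(1)<60)&(np.hypot(P[:,0]-581,P[:,1]-39)<32);P=P[m]
print(m.sum(),P.min(0))
from scipy.optimize import least_squares
for z in range(115,190,10):
    q=P[abs(P[:,2]-z)<5]
    if len(q)>10:
        r=least_squares(lambda a:np.hypot(q[:,0]-a[0],q[:,1]-a[1])-25,[581,39],loss='soft_l1');print(z,len(q),r.x)
E
```

```text
[552.04282255  78.31801334 149.80388381] [-3.14011844e+00  1.15902942e-03  6.80386146e-01] [-0.69780782 -0.61153955 -2.98577985] 0.22188583120723224
1150 [556.9165505   12.75201898 123.43190836]
125 73 [581.9827166   40.82623774]
135 126 [581.79258675  40.94561218]
145 117 [581.84797602  40.75255887]
155 106 [581.79528889  40.92711812]
165 130 [581.6629181   40.64621602]
175 140 [581.95496597  40.85707775]
185 452 [582.40198527  41.41482283]
```

View pics/s3.png

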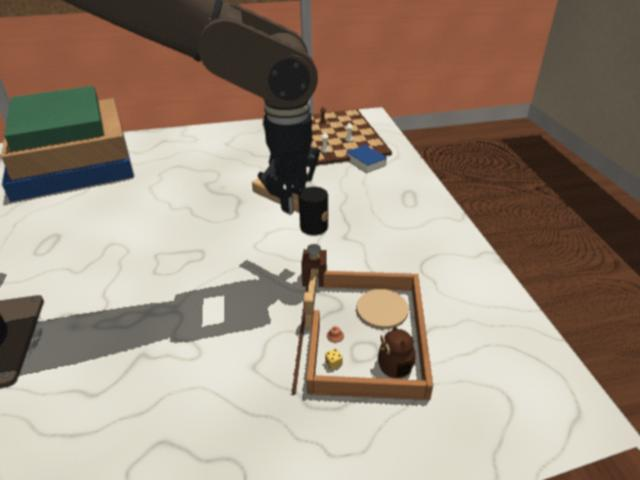

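The mallet head at (314,211) is over the pin at (313,250), within 2 mm by depth. First blow.

>>> play_rows([
  {"grip": 1,"x": 0,"y": 0,"z": 1,"yaw": 0},
  {"grip": 1,"x": 0,"y": 0,"z": 3,"yaw": 0},
  {"grip": 1,"x": 0,"y": 0,"z": 5.2,"yaw": 0},
  {"grip": 1,"x": 0,"y": 0,"z": 5.2,"yaw": 0},
])

```text
t: 9.4
tcp_pos: [551.8, 78.1, 96.6]
orientation: [-3.14, 0.002, 0.681]
contact_force: [-0.5, 0.1, -3.0]
opening: 0.226
```

>>> play_rows([
  {"grip": 1,"x": 0,"y": 0,"z": -2,"yaw": 0},
  {"grip": 1,"x": 0,"y": 0,"z": -4,"yaw": 0},
  {"grip": 1,"x": 0,"y": 0,"z": -4,"yaw": 0},
  {"grip": 1,"x": 0,"y": 0,"z": -4,"yaw": 0},
])

```text
t: 9.8
tcp_pos: [552.7, 77.8, 138.9]
orientation: [3.141, -0.0, 0.68]
contact_force: [-0.3, 0.1, -2.9]
opening: 0.227
```

```bash
cat > p.py <<'E'
from h import *
import subprocess
exec(open('m.py').read())
P=W[240:265,296:330].reshape(-1,3)
m=(np.hypot(P[:,0]-581,P[:,1]-38.5)<11)&(P[:,2]>57)&(P[:,2]<95)
print('pin top',m.sum(),np.percentile(P[m][:,2],[10,50,90]) if m.sum() else '')
P=W[130:245,270:360].reshape(-1,3);c=d['img'][130:245,270:360].reshape(-1,3)
m=(P[:,2]>80)&(P[:,2]<220)&(c.max(1)<60)&(np.hypot(P[:,0]-581,P[:,1]-39)<36);P=P[m]
print('head min z',P[:,2].min())
from scipy.optimize import least_squares
for z in range(85,190,15):
    q=P[abs(P[:,2]-z)<7]
    if len(q)>10:
        r=least_squares(lambda a:np.hypot(q[:,0]-a[0],q[:,1]-a[1])-25,[581,39],loss='soft_l1');print(z,len(q),r.x)
E
python3 p.py
```

```text
[552.69612391  77.79153733 138.92983648] [ 3.14130834e+00 -4.09937393e-04  6.79963049e-01] [-0.34440994  0.0756156  -2.85931088] 0.2272247705298712
pin top 78 [62.52964565 64.6269415  65.63022513]
head min z 112.51053616780354
115 110 [582.21975343  40.54384051]
130 168 [582.50562397  40.29425003]
145 151 [582.21789862  40.42787209]
160 193 [582.31859876  40.22448771]
175 475 [583.16342753  40.90136018]
```

>>> play_rows([
  {"grip": 1,"x": 0,"y": 0,"z": 1,"yaw": 0},
  {"grip": 1,"x": 0,"y": 0,"z": 2.5,"yaw": 0},
  {"grip": 1,"x": 0,"y": 0,"z": 4,"yaw": 0},
  {"grip": 1,"x": 0,"y": 0,"z": 4.7,"yaw": 0},
  {"grip": 1,"x": 0,"y": 0,"z": 4.8,"yaw": 0},
])

```text
t: 10.4
tcp_pos: [553.0, 78.1, 91.9]
orientation: [-3.14, 0.001, 0.68]
contact_force: [-4.6, 2.0, 10.6]
opening: 0.223
```

>>> play_rows([
  {"grip": 1,"x": 0,"y": 0,"z": -2,"yaw": 0},
  {"grip": 1,"x": 0,"y": 0,"z": -5,"yaw": 0},
  {"grip": 1,"x": 0,"y": 0,"z": -5,"yaw": 0},
  {"grip": 1,"x": 0,"y": 0,"z": -5,"yaw": 0},
])

```text
t: 10.8
tcp_pos: [552.6, 77.5, 139.8]
orientation: [-3.141, 0.0, 0.68]
contact_force: [-0.5, -0.3, -3.5]
opening: 0.22
```

```bash
python3 p.py
```

```text
[552.6115521   77.5311311  139.84307164] [-3.14145951e+00  1.35830045e-04  6.79607385e-01] [-0.53930438 -0.25498053 -3.50703034] 0.21972533759560808
pin top 75 [60.51744969 61.78814193 63.14299565]
head min z 113.70505856144757
115 83 [582.11680652  39.63703874]
130 172 [582.11265743  39.54805275]
145 149 [581.89659342  39.89186   ]
160 181 [582.14486247  40.0203096 ]
175 492 [582.47882148  40.65397498]
```

>>> play_rows([
  {"grip": 1,"x": 1,"y": -2,"z": 0,"yaw": 0},
  {"grip": 1,"x": 2.5,"y": -5,"z": 0,"yaw": 0},
  {"grip": 1,"x": 4,"y": -8.2,"z": 0,"yaw": 0},
  {"grip": 1,"x": 5.5,"y": -11.2,"z": 0,"yaw": 0},
  {"grip": 1,"x": 7,"y": -14.2,"z": 0,"yaw": 0},
  {"grip": 1,"x": 8.5,"y": -17.3,"z": 0,"yaw": 0},
  {"grip": 1,"x": 10,"y": -20.4,"z": 0,"yaw": 0},
  {"grip": 1,"x": 11.2,"y": -23,"z": 0,"yaw": 0},
  {"grip": 1,"x": 12.2,"y": -24.7,"z": 0,"yaw": 0},
  {"grip": 1,"x": 12.2,"y": -24.7,"z": 4,"yaw": 0},
  {"grip": 1,"x": 12.2,"y": -24.7,"z": 7,"yaw": 0},
  {"grip": 1,"x": 12.2,"y": -24.7,"z": 7,"yaw": 0},
])

```text
t: 12.1
tcp_pos: [487.0, 344.1, 63.0]
orientation: [-3.138, 0.015, 0.68]
contact_force: [-0.4, -0.6, -4.6]
opening: 0.223
```

>>> play_rows([
  {"grip": 1,"x": 0,"y": 0,"z": 1,"yaw": 0},
  {"grip": 1,"x": 0,"y": 0,"z": 2,"yaw": 0},
  {"grip": 1,"x": 0,"y": 0,"z": 3,"yaw": 0},
  {"grip": 1,"x": 0,"y": 0,"z": 3,"yaw": 0},
])

```text
t: 12.5
tcp_pos: [491.8, 345.9, 39.6]
orientation: [-3.141, 0.002, 0.679]
contact_force: [-0.3, -0.4, -3.7]
opening: 0.227
```

>>> play_rows([
  {"grip": 1,"x": 0,"y": 0,"z": 0.4,"yaw": 0},
  {"grip": 1,"x": 0,"y": 0,"z": 0.7,"yaw": 0},
  {"grip": 1,"x": 0,"y": 0,"z": 0.8,"yaw": 0},
  {"grip": 1,"x": 0,"y": 0,"z": 0.8,"yaw": 0},
])

```text
t: 12.9
tcp_pos: [492.4, 346.4, 32.8]
orientation: [3.142, -0.0, 0.68]
contact_force: [0.3, -0.3, -2.4]
opening: 0.221
```

>>> play_rows([
  {"grip": 0,"x": 0,"y": 0,"z": 0,"yaw": 0},
  {"grip": 0,"x": 0,"y": 0,"z": 0,"yaw": 0},
  {"grip": 0,"x": 0,"y": 0,"z": 0,"yaw": 0},
  {"grip": 0,"x": 0,"y": 0,"z": 0,"yaw": 0},
  {"grip": 0,"x": 0,"y": 0,"z": 0,"yaw": 0},
  {"grip": 0,"x": 0,"y": 0,"z": -2,"yaw": 0},
  {"grip": 0,"x": 0,"y": 0,"z": -5,"yaw": 0},
  {"grip": 0,"x": 0,"y": 0,"z": -9,"yaw": 0},
  {"grip": 0,"x": 0,"y": 0,"z": -13,"yaw": 0},
  {"grip": 0,"x": 0,"y": -8,"z": -17,"yaw": 0},
  {"grip": 0,"x": 0,"y": -8,"z": -17,"yaw": 0},
  {"grip": 0,"x": 0,"y": -8,"z": -17,"yaw": 0},
])

```text
t: 14.1
tcp_pos: [441.2, 412.1, 206.9]
orientation: [-3.141, -0.007, 0.684]
contact_force: [0.3, -0.2, -0.8]
opening: 1.002
```

```bash
python3 p.py 2>&1 | head -3; sed -i 's/s1.png/s4.png/' g.py; python3 g.py
python3 - <<'E'
from h import *
W=np.load('w3s.npy');P=W[165:220,245:290].reshape(-1,3);P=P[P[:,2]>62];print('mallet head',len(P),np.median(P,0))
W=np.load('w3.npy');P=W[250:290,300:340].reshape(-1,3)
m=np.hypot(P[:,0]-581.5,P[:,1]-39.5)<10;print('pin top (top cam)',np.median(P[m],0))
E
```

```text
[441.20783438 412.07710963 206.86139895] [-3.1410373  -0.00699224  0.6837088 ] [ 0.26451652 -0.15133271 -0.82836063] 1.0017891889510069
pin top 75 [60.32920877 61.7186027  63.25208801]
Traceback (most recent call last):
[441.75247246 409.08859234 203.21870162] [-0.32086143 -0.30757632 -0.60667914]
115 [-123.39709162 -113.43416092 -103.40003618]
113 [-126.91144274 -118.4643848  -105.61631645]
mallet head 284 [520.83034745 298.93237514  70.37722762]
pin top (top cam) [580.8514933   39.47688048  60.62221215]
```

View pics/s4.png

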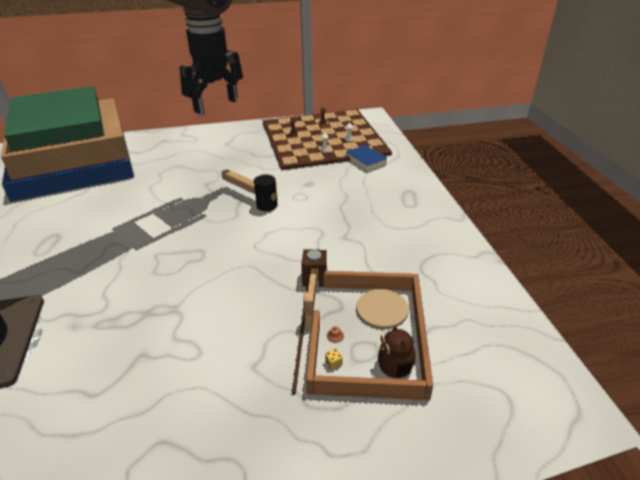

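The picture shows the mallet standing free at (265,193), the pin cap down on the post at (314,255), and the gate shut. Nothing inside the pen has moved.

```bash
python3 -c "
from rig import arm
print(arm.hand_in())"
```

```text
the job is handed in; nothing more can be done
None
```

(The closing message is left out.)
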